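# Key and coupling hub onto a gear unit's shaft, then guarded call button

## Robot

A 7-joint arm with a two-finger parallel gripper is mounted at the origin on a cart in front of the work surface, level with it; the furniture and walls round the work are solid. World frame = base frame: x ahead of the robot, y to its left, z up, the work surface at z = 0. Lengths are in m, angles in rad, forces in N, time in s.
With the tool pointing down it reaches from about 0.35 to 0.9 m from the base axis. Payload 19.9 kg.
Tool frame: the origin (TCP) lies midway between the tips of the shut fingers; the grasp point (between the pads) lies 19 mm behind it; z points along the fingers, y is the line along which they close (so a half turn about z gives the same grasp; the last joint's range is limited). The gripper opens to 85 mm and grips with 20 to 120 N. Pads are 22 mm wide; open, the fingers measure 114 mm over their backs; the gripper's body (76 mm by 85 mm) begins 54 mm behind the grasp point. The pads swing forward as they close: fully open they stand 13 mm farther back than shut.
Start: joints at [-1.317, 0.417, -0.01, 1.614, 0.005, 1.111, -0.053], TCP at [0.182, 0.598, 0.231] pointing down, gripper open.
Joint ranges: [-2.81, 2.81], [-0.39, 2.02], [-1.27, 1.25], [0.06, 2.57], [-1.19, 4.33], [0.19, 2], [-2.82, 2.82]. Speed limits (rad/s): [1.89, 1.89, 2.39, 2.39, 3.01, 3.01, 3.01].

## Interface

Orientations are given as a unit quaternion [x, y, z, w].
In Python, from station import bot gives the robot as it stands.
- The arm moves only by the tool drive_tool, never from a script. Its argument "increments" is a list of rows, each a list of 3 entries, a list of its own where there are three numbers: the shift along the tool's x, y, z in mm, then the turn about the tool's z in rad, then the finger opening in mm, from 0 to 85.4. A call has 1 to 8 rows; each row shifts and turns the commanded pose from where the row before left it, along the tool's axes as they then stand; what a row does not reach is not made up. A row lasts 1/8 s, in which the tool goes at most 62.5 mm and 10.7 degrees, less where a joint would pass 70% of its speed; a pose out of reach is approached as far as the arm can. A call is refused whole if a number of a shift passes 62.5 or a number of a turn 0.188, either way. A call with a gripper value outside its range is refused whole. The fingers move at their own pace and stop on an object; "squeeze" is the grip in N (left out, the last holds). Time passes only in rows, so rows that do not move let the fingers close. It gives the time, the measured TCP pose, the force, the opening and the grip force at its end, in the units of the state.
- bot.observe(): the state, without advancing time (a new reading comes with each control period).
- bot.camera(name): name is "scene" or "top"; returns a dict with "frame" (480x640x3 uint8, red, green, blue), "depth" (480x640 float32, m along the optical axis (not along the pixel's ray), 0 where there is no reading), "fx", "fy", "cx", "cy" (pixels), "xyz" and "rotation" of the camera in the world. Camera axes: x right, y down, z forward; pixel columns grow to the right and rows downward; lengths in m; the calibration is good to about 2 mm. A picture is of the moment at which its call begins.
- bot.close_job(): hands the job in; it is judged then, once.
Trained networks look in a picture, given as the dict that the camera call returned (one of the last four; its "shot" number tells which), for a name from the list of things; names that differ only in an ending like _2 or _b are one class to them, and where a whole thing is asked for, a point or a joint stands for the part that bears it (a point fixed in the world has none). Each returns a list of dicts, best first, with "conf" (0 to 1); they miss things now and then, are a little off and sometimes report something else, mostly with a low value. They report only what shows in the picture. A call takes as long as a camera call. They do not tell look-alikes from the thing itself.
- bot.outline_of(picture, thing): "mask" (480x640 bool, what is visible of it) and "bbox" ([left, top, right, bottom] in pixels, round what is visible of it).
- bot.mark_of(picture, thing): "uv" ([column, row] in pixels: a listed point, or the origin of a listed thing).
The state is a dict: "time": time; "joint_positions": joint angles; "qd": joint speeds; "tau": joint torques, N m; "tcp_pos": TCP position; "ee_rot": TCP orientation; "ft_force": force on the tool from outside, world axes, zero at the start; "ft_torque": the same for the moment, N m; "grip_width": finger opening in m; "gripper_force": force on a finger pad.
Only numpy, scipy, OpenCV 4.12 (cv2) and the standard library are available. Lean on these libraries where they do the work, as an engineer would, in place of code of your own. Each camera call takes 0.05 s, during which the arm holds its last target. There are 200 camera calls.

## Task

Lay the loose key that fits flat into the slot on top of the gear unit's shaft, then slide the coupling hub over shaft and key, keyway up and its two dogs facing away from the gear unit, until it is fully home against the shoulder, and let go of it. Then swing the control box's guard up and over until it stays open by itself, and press the button beneath to report the unit ready. Leave the wide key, the jar and the tape roll where they are.

Things in the scene. Friction and masses are not known exactly. Their poses are not given: they have to be found in the camera images.
- gear_unit: Grey gear unit fixed to the bench; housing 112 mm wide, 130 mm tall, foot 140 mm wide, all at +x of its origin. A level steel shaft, 40 mm diameter, sticks out along -x, axis 75 mm up, 92 mm long from the shoulder (a 54 mm disc); its last 7 mm taper to 25 mm diameter. Origin: on the bench straight below the centre of the shoulder's front face. z up.
- slot (a point): Centre of the floor of the key slot in the top of the shaft, 86 mm above the bench. The slot runs along x, 70 mm long (from 5 to 75 mm in front of the shoulder), 15 mm wide, bevelled to 20 mm at the mouth, 9 mm deep below the shaft's crown, closed at both ends, open upward. Axes as the gear unit's.
- shoulder (a point): Centre of the shoulder's front face, on the shaft axis, 75 mm above the bench; the hub's back face ends against it. Axes as the gear unit's.
- shaft_end (a point): Centre of the shaft's free end, on the axis, 92 mm in front of the shoulder.
- key: The loose steel key that fits the slot: a bar 63 mm long (its x), 12 mm wide (y), 24 mm high (z), 0.12 kg, lying on the bench with z up. Origin: centre of its underside. In the slot its underside lies on the slot floor and it stands 15 mm above the shaft's crown.
- wide_key: A similar steel bar that does not fit: 84 mm long (x), 18 mm wide, 24 mm high, lying on the bench; to be left alone. The two bars may lie in either place. Origin: centre of its underside.
- hub: Aluminium coupling hub, 0.45 kg: block 76 long (x), 60 wide (y), 73 mm high, flat flanks, standing keyway up. 43 mm bore along x, axis 29 mm above the underside; keyway above it 16 mm wide, roof 38 mm above the axis. Two dogs (8 mm wide, 30 high, flush with the flanks) stand 12 mm out of the -x end. Mounted, its axes agree with the gear unit's. Origin: centre of the block's underside.
- hub_back (a point): Centre of the bore at the hub's back (+x) face, 38 mm behind its origin and 29 mm above its underside. It goes on the shaft first and ends at the shoulder.
- control_box: Grey control box 100 x 92 mm (x from -40 to +60 mm in its frame), 60 mm tall, fixed to the bench. Origin: on the bench below the centre of its push button. The button (30 mm diameter) is on top, under a hinged dark steel guard. z up; its front is -x.
- guard_hinge (a point): Point on the guard's hinge axis, which runs along the box's y, 36 mm behind (+x of) the button's centre, 92 mm above the bench. Axes as the box's.
- guard_tongue (a point): Grip point in the guard's lifting tongue: a bar 14 mm wide (along the hinge axis), 8 mm thick, sticking out of the guard's front edge from 66 to 115 mm from the hinge, with an 18 mm wide stop in its last 4 mm. The point is 98 mm from the hinge, level with it while the guard is shut, and moves with the guard.
- guard (a joint): Guard opening, rad: 0 shut (level), growing as the tongue goes up and back; stop at 2.2. Weighs 0.08 kg, hinge loose: it falls shut below about 1.45 and falls open to the stop past about 1.65. Plate 66 mm long, 62 mm wide, with 23 mm skirts at the sides.
- button_top (a point): Centre of the top of the push button, 82 mm above the bench when not pressed.
- button (a joint): Travel of the push button in m: 0 released, 0.006 fully down; springs back. Takes about 5 N.
- jar: Closed glass jar of nuts, 72 mm diameter, 99 mm tall, to be left alone. Origin: centre of its underside.
- tape: Black roll of tape, 68 mm diameter, 19 mm high, lying flat; to be left alone. Origin: centre of its underside.
Things that resemble listed ones, but are neither listed nor needed, are in the scene too. What is shaped like the hub but pink or purple is not meant.

How it is judged:
On the way, in this order (a step that is already met when the one before it is completed fails the run):
1. the key lies in the shaft's slot, let go (x of key in the frame of slot between -0.006 and 0.006 m and y of key in the frame of slot between -0.004 and 0.004 m and z of key in the frame of slot below 0.0035 m and angle between key's own z axis and vertical below 0.2 rad and angle between the x axis of key and the x axis of gear_unit, either way round below 0.12 rad and contact force between the fingers and key below 0.2 N), for 0.2 s.
2. the hub is home against the shoulder over the key, let go (x of hub_back in the frame of shoulder above -0.005 m and distance between hub_back and shoulder below 0.007 m and angle between the x axis of each of hub, key and the x axis of gear_unit, either way round below 0.12 rad and angle between each of hub, key's own z axis and vertical below 0.2 rad and x of key in the frame of slot between -0.006 and 0.006 m and y of key in the frame of slot between -0.004 and 0.004 m and z of key in the frame of slot below 0.0035 m and contact force between the fingers and hub below 0.2 N), for 0.2 s.
3. the guard stays open by itself (value of joint guard above 1.75 rad and contact force between each of the arm, the fingers and guard below 0.2 N), for 0.2 s.
4. the button is pressed (value of joint button above 0.004 m).
At the end, for the whole second after the job is handed in: Key flat in the slot (within 6 mm along, 4 across, 3.5 of the floor); hub over it, back face within 5 mm of the shoulder, 7 mm of its centre, keyway up; both within 0.12 rad along the shaft, 0.2 of upright; guard past 1.75 rad; then button pressed over 4 mm and let go; hub and key at rest (x of key in the frame of slot between -0.006 and 0.006 m and y of key in the frame of slot between -0.004 and 0.004 m and z of key in the frame of slot below 0.0035 m and angle between each of key, hub's own z axis and vertical below 0.2 rad and angle between the x axis of each of key, hub and the x axis of gear_unit, either way round below 0.12 rad and x of hub_back in the frame of shoulder above -0.005 m and distance between hub_back and shoulder below 0.007 m and value of joint guard above 1.75 rad and value of joint button below 0.002 m and linear speed of each of hub, key below 0.02 m/s); the robot touches nothing.
It fails at once if the wide key is moved by more than 3 cm (distance of wide_key from where it was at the start of the episode above 0.03 m).
It fails at once if the jar is moved by more than 3 cm or tipped (distance of jar from where it was at the start of the episode above 0.03 m or angle between jar's own z axis and vertical above 0.4 rad).
It fails at once if the tape roll is moved by more than 3 cm (distance of tape from where it was at the start of the episode above 0.03 m).
It also fails if it takes over 72 s, if anything falls off the work surface, if the arm or the gripper's body presses on something with over 40 N, if the wrist force passes 120 N, or if a joint passes its speed limit or range.

## Working session

There is one attempt and no reset: what is moved stays moved. The work goes in short steps, Python scripts to look and compute and a tool call to move; the robot and the scene stay as the last step left them, time stands still between calls to the robot, and variables do not carry over. Pictures are saved under pics/ and viewed, at most 10 in all, crops included, and the job is handed in when it is done.

Besides the shell and the picture viewer there is one more tool, called after "Emit:" by a JSON object that holds its "method" and its "body". drive_tool: Moves the arm, as the interface text tells. Its arguments: {"type":"object","properties":{"increments":{"type":"array"},"squeeze":{"type":"number"}},"required":["increments"]}

```bash
ls; mkdir -p pics
python3 - <<'E'
from station import bot
import cv2,numpy as np
s=bot.observe();print(s)
for n in ["scene","top"]:
    p=bot.camera(n); cv2.imwrite(f"pics/{n}0.png",p["frame"][:,:,::-1]); print(n,p["xyz"],np.round(p["rotation"],3).tolist(),p["fx"],p["cx"],p["cy"])
    K=np.array([[p["fx"],0,p["cx"]],[0,p["fy"],p["cy"]],[0,0,1]])
    for t in ["gear_unit","slot","shoulder","shaft_end","key","wide_key","hub","hub_back","control_box","guard_hinge","guard_tongue","button_top","jar","tape"]:
        for m in bot.mark_of(p,t)[:3]:
            u,v=np.round(m["uv"],1); 
            d=p["depth"][int(np.clip(v,0,479)),int(np.clip(u,0,639))]
            w=np.array(p["rotation"])@(np.linalg.inv(K)@[u,v,1]*d)+p["xyz"]
            print(t,u,v,round(m["conf"],2),np.round(w,3))
E
```

```text
pics
{'time': 0.0, 'joint_positions': array([-1.31749633,  0.41796794, -0.01032775,  1.61419698,  0.00471501,
        1.11069324, -0.0530113 ]), 'qd': array([ 0.00075495, -0.00115001,  0.00187457,  0.00121816, -0.00072628,
        0.00069192, -0.00112281]), 'tau': array([ 6.39588761e-04, -8.64432907e+01,  6.79209139e-01, -4.34889221e+01,
        1.91492331e-02,  7.57173199e-03, -3.85709598e-05]), 'tcp_pos': array([0.18148933, 0.59769476, 0.23065434]), 'ee_rot': array([ 1.46853768e-01,  9.89158018e-01, -6.19333011e-04, -4.35250157e-05]), 'ft_force': array([-0.36359084, -0.092828  ,  0.00618354]), 'ft_torque': array([-0.02723057, -0.03191662,  0.0621385 ]), 'gripper_force': 0.0, 'grip_width': 0.08528995319152649}
scene [ 0.03790565 -0.57935184  0.82637377] [0.867, -0.323, 0.125, -0.359] 507.47194872219103 324.6943243619042 242.56149206053306Traceback (most recent call last):
  File "<stdin>", line 11, in <module>
ValueError: matmul: Input operand 1 has a mismatch in its core dimension 0, with gufunc signature (n?,k),(k,m?)->(n?,m?) (size 3 is different from 4)
```

```bash
cat > h.py <<'E'
from station import bot
import cv2,numpy as np
from scipy.spatial.transform import Rotation as R
def rot(p): return R.from_quat(p["rotation"]).as_matrix()
def ray(p,u,v): return rot(p)@np.array([(u-p["cx"])/p["fx"],(v-p["cy"])/p["fy"],1])
def at_z(p,u,v,z):
    r=ray(p,u,v); return p["xyz"]+r*(z-p["xyz"][2])/r[2]
def cloud(p):
    v,u=np.mgrid[:480,:640]; d=p["depth"]
    c=np.stack([(u-p["cx"])/p["fx"]*d,(v-p["cy"])/p["fy"]*d,d],-1)
    return c@rot(p).T+p["xyz"]
def pix(p,w):
    c=rot(p).T@(np.array(w)-p["xyz"]); return np.array([p["fx"]*c[0]/c[2]+p["cx"],p["fy"]*c[1]/c[2]+p["cy"]])
E
python3 - <<'E'
from h import *
for n in ["scene","top"]:
    p=bot.camera(n); cv2.imwrite(f"pics/{n}0.png",p["frame"][:,:,::-1]); np.savez(f"{n}0.npz",**{k:v for k,v in p.items()}); print(n,p["xyz"],p["rotation"],p["fx"]); c=cloud(p)
    for t in ["gear_unit","slot","shoulder","shaft_end","key","wide_key","hub","hub_back","control_box","guard_hinge","guard_tongue","button_top","jar","tape"]:
        for m in bot.mark_of(p,t)[:3]:
            u,v=np.round(m["uv"],1)
            print(t,u,v,round(m["conf"],2),np.round(c[int(np.clip(v,0,479)),int(np.clip(u,0,639))],3))
E
```

```text
scene [ 0.03790565 -0.57935184  0.82637377] [ 0.86664468 -0.32283629  0.12504922 -0.35925817] 507.47194872219103
gear_unit 359.3 226.5 0.88 [ 0.658  0.04  -0.002]
slot 352.3 212.2 0.78 [0.609 0.015 0.088]
shoulder 364.3 207.8 0.87 [0.642 0.012 0.086]
shaft_end 341.1 227.6 0.68 [0.568 0.004 0.077]
shaft_end 293.5 195.3 0.68 [0.594 0.211 0.022]
key 286.8 265.0 0.83 [0.445 0.046 0.011]
key 339.9 230.1 0.21 [0.564 0.007 0.069]
wide_key 331.8 295.1 0.96 [ 0.465 -0.081  0.01 ]
wide_key 295.3 194.5 0.35 [0.599 0.208 0.025]
hub 409.2 265.6 0.97 [ 0.62  -0.148  0.045]
hub 237.8 208.7 0.58 [0.458 0.251 0.033]
hub_back 429.2 256.6 0.93 [ 0.65  -0.172  0.069]
hub_back 309.2 331.7 0.68 [ 0.379 -0.114 -0.   ]
hub_back 254.1 191.7 0.58 [0.514 0.258 0.05 ]
control_box 446.7 318.2 0.92 [ 0.568 -0.288  0.052]
guard_hinge 466.9 278.7 0.62 [ 0.639 -0.269  0.095]
guard_tongue 431.0 302.7 0.69 [ 0.545 -0.264  0.096]
jar 293.2 195.4 0.63 [0.594 0.211 0.022]
tape 378.3 352.5 0.82 [ 0.447 -0.236  0.   ]
tape 286.2 263.0 0.44 [0.447 0.048 0.015]
top [0.32070779 0.0272659  1.22689503] [ 0.71171772 -0.69881386  0.05610803 -0.04437298] 576.3698884110819
gear_unit 315.2 156.7 0.59 [0.632 0.028 0.087]
slot 318.1 163.3 0.84 [0.617 0.022 0.088]
shaft_end 323.3 192.0 0.59 [ 0.576  0.009 -0.001]
key 301.0 250.9 0.7 [0.446 0.054 0.025]
wide_key 359.3 240.3 0.58 [ 0.469 -0.068  0.025]
hub 388.6 161.5 0.91 [ 0.628 -0.122  0.074]
hub 196.0 233.6 0.85 [0.471 0.265 0.072]
hub 377.0 302.2 0.62 [ 0.34  -0.101  0.072]
hub_back 392.1 290.3 0.89 [ 0.367 -0.141 -0.004]
hub_back 402.5 143.7 0.76 [ 0.668 -0.152  0.072]
control_box 448.6 181.2 0.9 [ 0.584 -0.242  0.092]
guard_hinge 455.9 151.5 0.68 [ 0.647 -0.256  0.094]
guard_tongue 460.0 201.3 0.67 [ 0.543 -0.265  0.095]
button_top 214.6 171.6 0.75 [0.592 0.228 0.104]
jar 215.3 173.5 0.72 [0.589 0.227 0.102]
tape 433.5 255.6 0.82 [ 0.443 -0.229  0.001]
```

View pics/scene0.png

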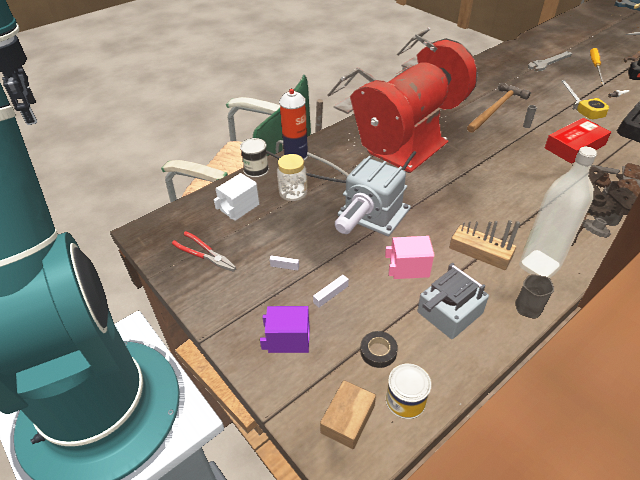

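View pics/top0.png

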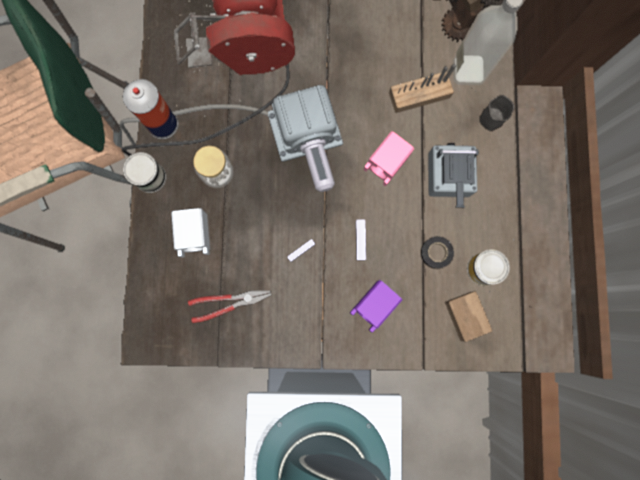

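Scene view: the white hub is at (237,198) and look-alike hubs are pink (410,258) and purple (287,330). In the top view, the white hub is at (190,231), the short bar at (301,250) and the longer bar at (361,240). The hub meant is the white/aluminium one; the key is the shorter bar (63 mm).

Run:
```python
from h import *
from scipy.optimize import least_squares
P={n:dict(np.load(f"{n}0.npz")) for n in ["scene","top"]}
t=P["top"]; c=cloud(t); cs=cloud(P["scene"])
g=t["frame"].astype(int).min(2)
def rect(box,z,thr=150,zmin=None):
    m=np.zeros((480,640),np.uint8); l,tp,r,b=box
    mm=(g[tp:b,l:r]>thr)
    m[tp:b,l:r]=mm
    n,lab,st,_=cv2.connectedComponentsWithStats(m); k=1+st[1:,4].argmax()
    v,u=np.where(lab==k)
    w=np.array([at_z(t,a,b_,z)[:2] for a,b_ in zip(u,v)])*1000
    r=cv2.minAreaRect(w.astype(np.float32)); print(np.round(r[0],1),np.round(r[1],1),round(r[2],1),st[k], "mean",w.mean(0).round(1))
print("key");rect((280,232,322,268),.024)
print("wide");rect((345,210,375,270),.024)
def zrect(cl,xy0,xy1,z0,z1):
    m=(cl[...,0]>xy0[0])&(cl[...,0]<xy1[0])&(cl[...,1]>xy0[1])&(cl[...,1]<xy1[1])&(cl[...,2]>z0)&(cl[...,2]<z1)
    w=cl[m]; r=cv2.minAreaRect((w[:,:2]*1000).astype(np.float32)); print(len(w),np.round(r[0],1),np.round(r[1],1),round(r[2],1),"mean",(w.mean(0)*1000).round(1)); return w
for cl,n in((c,"top"),(cs,"scene")):
    print(n)
    print("hubtop");zrect(cl,(.40,.2),(.53,.33),.066,.08)
    print("key");zrect(cl,(.40,.0),(.5,.1),.017,.03)
    print("guard");zrect(cl,(.5,-.33),(.68,-.2),.086,.105)
    print("box");zrect(cl,(.5,-.33),(.72,-.18),.053,.066)
    print("housing top");zrect(cl,(.6,-.05),(.8,.15),.12,.14)
    print("jar");zrect(cl,(.5,.15),(.68,.3),.09,.11)
# shaft
def pts(cl):
    m=(cl[...,0]>.55)&(cl[...,0]<.66)&(cl[...,1]>-.04)&(cl[...,1]<.06)&(cl[...,2]>.055)&(cl[...,2]<.105); return cl[m]
for nm,w in(("top",pts(c)),("scene",pts(cs)),("both",np.r_[pts(c),pts(cs)])):
    def f(q):
        x0=.6; d=np.array([np.cos(q[1]),np.sin(q[1])]); n=np.array([-d[1],d[0]])
        s=(w[:,:2]-[x0,q[0]])@n
        return np.hypot(s,w[:,2]-q[2])-.02
    r=least_squares(f,[.015,.3,.075],loss="soft_l1",f_scale=.001); print(nm,len(w),r.x,np.abs(f(r.x)).mean())
I=t["frame"][:,:,::-1]
a=cv2.resize(I[140:330,170:400],None,fx=3.4,fy=3.1,interpolation=cv2.INTER_CUBIC)
cv2.imwrite("pics/crop1.png",a[:590,:790])
```

```text
key
[446.3  54.1] [14.3 64.9] 37.3 [287 239  28  23 212] mean [446.3  54.1]
wide
[471.8 -71.1] [85.  19.1] 0.5 [356 219  10  41 380] mean [472.4 -71.8]
top
hubtop
1137 [479.8 283. ] [77.  60.8] 7.0 mean [479.4 282.   73.4]
key
181 [445.3  54.8] [12.6 62.3] 37.1 mean [444.9  54.9  24.5]
guard
1247 [ 589.7 -262.6] [119.2  77.7] 0.6 mean [ 605.6 -262.1   95.5]
box
845 [ 618.6 -262.9] [100.7  93. ] 0.6 mean [ 613.2 -252.3   59.9]
housing top
2007 [707.   50.2] [102.4 106.9] 17.2 mean [711.   51.3 124.1]
jar
777 [613.1 240.5] [62.1 61. ] 45.1 mean [612.6 240.2  99.6]
scene
hubtop
571 [479.1 280.7] [77.9 65.2] 6.7 mean [478.2 276.6  72.6]
key
178 [445.   53.1] [17.4 63.6] 36.3 mean [444.4  51.2  23.1]
guard
1265 [ 589.1 -265.1] [ 77.9 121.6] 89.6 mean [ 602.8 -267.1   95.2]
box
845 [ 617.1 -266.5] [ 91.5 101.1] 89.4 mean [ 598.5 -283.    59.7]
housing top
1048 [706.9  46.6] [100.9 103.7] 16.9 mean [709.1  46.5 123.7]
jar
397 [613.7 238.4] [66.4 60.3] 51.3 mean [610.7 234.6  98.4]
top 1004 [0.01658985 0.32315679 0.0738789 ] 0.0036345730027915984
scene 841 [0.01484163 0.29507766 0.07390766] 0.003999941160654378
both 1845 [0.01569443 0.30677227 0.07398421] 0.0038567496434232236
```

View pics/crop1.png

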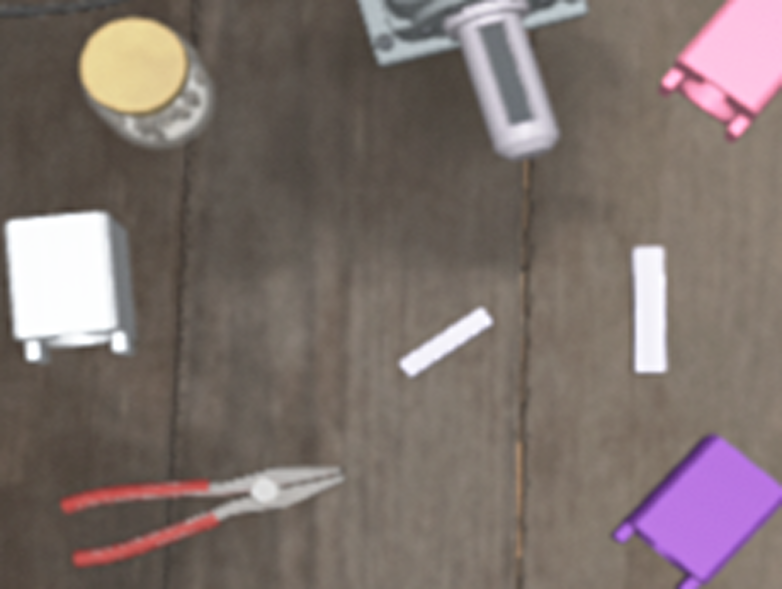

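The crop confirms it: the white hub at left, dogs facing −x, the short key in the middle at crop (445,342), and the wide key at (650,310). Next I measure the shaft and slot more closely.

Run:
```python
from h import *
from scipy.optimize import least_squares
P={n:dict(np.load(f"{n}0.npz")) for n in ["scene","top"]}
for n,p in P.items():
    cl=cloud(p)
    m=(cl[...,0]>.53)&(cl[...,0]<.67)&(cl[...,1]>-.05)&(cl[...,1]<.07)&(cl[...,2]>.04)&(cl[...,2]<.105); w=cl[m]
    q=np.array([.0165,.3])
    def loc(q,w):
        d=np.array([np.cos(q[1]),np.sin(q[1])]); e=w[:,:2]-[.6,q[0]]; return e@d, e@[-d[1],d[0]]
    def f(q,w):
        a,s=loc(q,w); return np.hypot(s,w[:,2]-.075-(q[2] if len(q)>2 else 0))-.02
    q=np.array([.0165,.3,0])
    for i in range(8):
        a,s=loc(q,w); r=f(q,w); k=(np.abs(r)<(.003 if i<4 else .002))&(a>-.025)&(a<.03)&(np.hypot(s,0)>(.009))
        q=least_squares(f,q,args=(w[k],)).x
    print(n,k.sum(),q)
    a,s=loc(q,w); z=w[:,2]-.075
    rr=np.hypot(s,z); 
    b=(np.abs(rr-.0235)<.0025)&(a>.0)
    print(" shoulder a:",np.percentile(a[b]*1000,[2,10,25,50,75]).round(1), b.sum())
    b=(np.abs(rr-.027)<.0015)&(a>.0); print(" disc rim a:",np.percentile(a[b]*1000,[1,5,25,50,75,95]).round(1))
    b=rr<.025; print(" end a:",np.sort(a[b]*1000)[[0,5,10,20,40]].round(1))
    # slot depth floor points
    b=(z<.0145)&(z>.009)&(np.abs(s)<.009)&(a>-.05)&(a<.04); print(" floor a",np.percentile(a[b]*1000,[1,5,50,95,99]).round(1)," s",np.percentile(s[b]*1000,[2,50,98]).round(1),b.sum(), z[b].mean())
    # slot by darkness
    g=p["frame"].astype(int).mean(2)[m]
    b=(rr<.021)&(np.abs(s)<.012)&(a>-.04)&(a<.045)&(g<150); 
    ww=np.c_[a[b],s[b]]*1000; print(" dark",b.sum(),cv2.minAreaRect(ww.astype(np.float32)),np.percentile(ww[:,0],[1,5,95,99]).round(1),np.median(ww[:,1]))
```

```text
scene 187 [0.01500262 0.29735793 0.00053016]
 shoulder a: [ 3.5 12.5 32.8 54.1 55.7] 122
 disc rim a: [52.5 53.7 55.6 59.1 62.2 63.8]
 end a: [-39.3 -38.6 -38.  -37.2 -36.4]
 floor a [-37.8 -36.5   7.8  36.6  38. ]  s [-7.9  1.1  8.8] 128 0.01213007683637965
 dark 112 ((2.8095130920410156, -1.240584373474121), (82.72610473632812, 20.250381469726562), 0.7802514433860779) [-37.2 -35.4  40.8  43.7] 0.3269876038471556
top 242 [0.01654106 0.30761788 0.00103549]
 shoulder a: [ 2.1  8.4 19.1 45.  54.9] 157
 disc rim a: [54.  54.2 56.3 58.1 60.6 62.5]
 end a: [-38.  -36.9 -36.8 -36.3 -34.6]
 floor a [-35.9 -34.4   5.7  36.1  39. ]  s [-8.2 -1.   8.3] 189 0.012180412997098121
 dark 230 ((3.7465171813964844, -3.3749799728393555), (23.460607528686523, 83.02239990234375), 85.48816680908203) [-37.  -36.7  42.2  44. ] -1.0390990272706389
```

```bash
cat >> h.py <<'E'
def go(x,y,z,deg):
    """deltas in present tool frame, and the turn so that tool y points along world angle deg (mod 180)"""
    s=bot.observe(); M=R.from_quat(s["ee_rot"]).as_matrix(); d=(M.T@(np.array([x,y,z])-s["tcp_pos"]))*1000
    a=np.degrees(np.arctan2(M[1,1],M[0,1])); w=(deg-a+90)%180-90
    print("t",round(s["time"],2),"shift",d.round(1),"yang",a.round(1),"tilt z",M[:,2].round(3),"turn",round(-np.radians(w),3),"width",round(s["grip_width"]*1000,1),"F",s["ft_force"].round(1),"q7",s["joint_positions"][6].round(2))
    c,sn=np.cos(-np.radians(w)),np.sin(-np.radians(w)); print("after turn:",round(c*d[0]+sn*d[1],1),round(-sn*d[0]+c*d[1],1),d[2].round(1))
E
python3 -c "
from h import *
go(.4455,.0542,.10,37.1)"
```

```text
t 1.6 shift [-410.5 -443.7  131.3] yang 73.1 tilt z [ 0. -0. -1.] turn 0.629 width 85.6 F [ 0.6 -0.2  0.1] q7 -0.05
after turn: -592.9 -117.5 131.3
```

Emit:
{"method": "drive_tool", "body": {"increments": [[[-40, -43, 0], 0, 40], [[-40, -43, 0], 0, 40], [[-40, -43, 0], 0, 40], [[-40, -43, 0], 0, 40], [[-40, -43, 0], 0, 40], [[-40, -43, 0], 0, 40], [[-40, -43, 0], 0, 40], [[-40, -43, 0], 0, 40]], "squeeze": 60}}

```text
time: 2.6
tcp_pos: [0.3884, 0.1741, 0.2316]
ee_rot: [0.147, 0.989, 0.0, 0.0]
ft_force: [1.7, -0.2, -0.8]
grip_width: 0.0401
gripper_force: 0.0
```

Emit:
{"method": "drive_tool", "body": {"increments": [[[0, 0, 20], 0.157, 40], [[0, 0, 20], 0.157, 40], [[0, 0, 20], 0.157, 40], [[0, 0, 20], 0.158, 40], [[0, 0, 0], 0, 40]]}}

```text
time: 3.22
tcp_pos: [0.3873, 0.1755, 0.1506]
ee_rot: [0.445, 0.895, -0.001, -0.0]
ft_force: [0.3, 0.2, 0.0]
grip_width: 0.0401
gripper_force: 0.0
```

```bash
python3 -c "
from h import *
go(.4455,.0542,.06,37.1)"
```

```text
t 3.23 shift [-131.9  -26.6   90.7] yang 37.1 tilt z [-0.002 -0.001 -1.   ] turn 0.0 width 40.1 F [0.3 0.2 0. ] q7 0.23
after turn: -131.9 -26.6 90.7
```

Emit:
{"method": "drive_tool", "body": {"increments": [[[-33, -6.7, 10], 0, 40], [[-33, -6.7, 20], 0, 40], [[-33, -6.6, 30], 0, 40], [[-33, -6.6, 30], 0, 40], [[0, 0, 0], 0, 40], [[0, 0, 0], 0, 40]]}}

```text
time: 3.98
tcp_pos: [0.4466, 0.0551, 0.0621]
ee_rot: [0.445, 0.896, 0.0, 0.0]
ft_force: [-0.2, 0.0, 0.2]
grip_width: 0.04
gripper_force: 0.0
```

Run:
```python
from h import *
go(.4455,.0542,.010,37.1)
p=bot.camera("scene"); I=p["frame"]; u,v=pix(p,[.4455,.0542,.03]).astype(int)
cv2.imwrite("pics/k1.png",cv2.resize(I[v-75:v+75,u-100:u+100,::-1],None,fx=4,fy=4,interpolation=cv2.INTER_CUBIC))
```

```text
t 3.98 shift [-0.1 -1.4 52.1] yang 37.2 tilt z [ 0.001  0.001 -1.   ] turn 0.002 width 40.0 F [-0.2  0.   0.2] q7 0.68
after turn: -0.1 -1.4 52.1
```

View pics/k1.png

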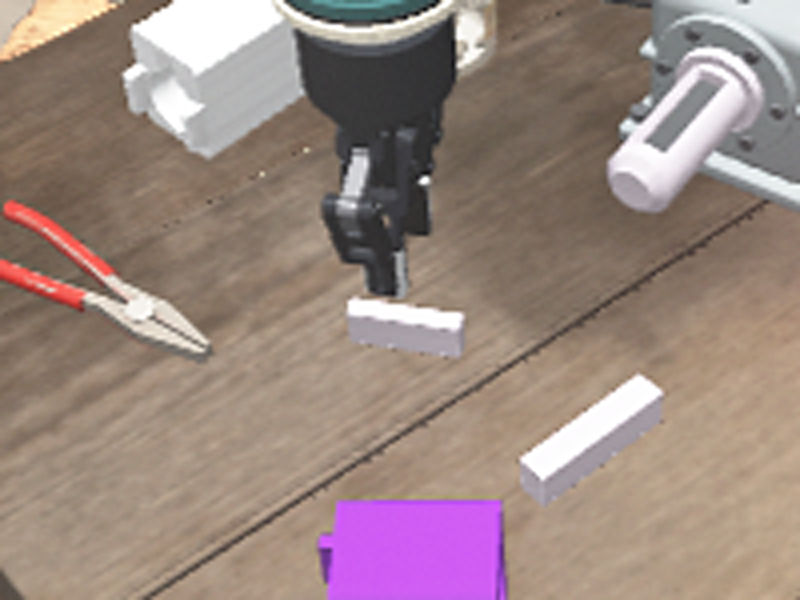

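The gripper hangs above the key (crop 405,325) with its fingers across it, as planned. Going down and gripping.

Emit:
{"method": "drive_tool", "body": {"increments": [[[0, -1.4, 20], 0, 40], [[0, 0, 20], 0, 40], [[0, 0, 12], 0, 40], [[0, 0, 0], 0, 5], [[0, 0, 0], 0, 5], [[0, 0, 0], 0, 5], [[0, 0, 0], 0, 5], [[0, 0, 0], 0, 5]]}}

```text
time: 5.03
tcp_pos: [0.4455, 0.0539, 0.0101]
ee_rot: [0.446, 0.895, 0.0, 0.0]
ft_force: [-1.9, 0.8, 9.9]
grip_width: 0.0107
gripper_force: 59.8
```

Emit:
{"method": "drive_tool", "body": {"increments": [[[0, 0, -30], 0, 5], [[0, 0, -40], 0, 5], [[0, 0, -40], 0, 5], [[0, 0, -40], 0, 5], [[0, 0, 0], 0, 5]]}}

```text
time: 5.65
tcp_pos: [0.4464, 0.0541, 0.162]
ee_rot: [0.446, 0.895, 0.002, 0.002]
ft_force: [0.4, 0.6, -2.5]
grip_width: 0.0104
gripper_force: 58.9
```

```bash
python3 -c "
from h import *
go(.6138,.0201,.145,107.3)"
```

```text
t 5.65 shift [-128.   112.9   17.7] yang 37.1 tilt z [ 0.005  0.002 -1.   ] turn -1.225 width 10.4 F [ 0.4  0.6 -2.5] q7 0.57
after turn: -149.6 -82.2 17.7
```

Emit:
{"method": "drive_tool", "body": {"increments": [[[-32, 28, 0], 0, 5], [[-32, 28, 0], 0, 5], [[-32, 28, 0], 0, 5], [[-32, 28, 0], 0, 5]]}}

```text
time: 6.15
tcp_pos: [0.6124, 0.0188, 0.1581]
ee_rot: [0.445, 0.895, -0.0, -0.001]
ft_force: [-0.4, 1.1, -0.4]
grip_width: 0.0104
gripper_force: 58.9
```

Emit:
{"method": "drive_tool", "body": {"increments": [[[0, 0, 0], -0.175, 5], [[0, 0, 0], -0.175, 5], [[0, 0, 0], -0.175, 5], [[0, 0, 0], -0.175, 5], [[0, 0, 0], -0.175, 5], [[0, 0, 0], -0.175, 5], [[0, 0, 0], -0.175, 5], [[0, 0, 0], 0, 5]]}}

```text
time: 7.15
tcp_pos: [0.6112, 0.0189, 0.1584]
ee_rot: [-0.15, 0.989, 0.0, -0.001]
ft_force: [0.7, -0.6, -0.9]
grip_width: 0.0102
gripper_force: 58.9
```

Run:
```python
from h import *
go(.6138,.0201,.108,107.3)
for n in ("scene","top"):
    p=bot.camera(n); I=p["frame"]; cl=cloud(p); s=bot.observe()["tcp_pos"]
    o=bot.outline_of(p,"key")
    for k in o[:3]:
        w=cl[k["mask"]]; print(n,k["conf"],k["bbox"],k["mask"].sum(),np.median(w,0).round(4))
    if n=="scene":
        u,v=pix(p,[.60,.02,.12]).astype(int)
        cv2.imwrite("pics/k2.png",cv2.resize(I[v-75:v+75,u-100:u+100,::-1],None,fx=4,fy=4,interpolation=cv2.INTER_CUBIC))
    np.savez(f"{n}1.npz",**p)
```

```text
t 7.15 shift [-2.9  0.3 50.4] yang 107.2 tilt z [-0.001  0.    -1.   ] turn -0.002 width 10.2 F [ 0.7 -0.6 -0.9] q7 1.86
after turn: -2.9 0.3 50.4
scene 0.48 [343.8, 178.3, 354.5, 203.2] 154 [0.5898 0.0086 0.1665]
top 0.32 [171.8, 206.2, 214.0, 257.5] 1467 [0.4748 0.2776 0.0726]
```

View pics/k2.png

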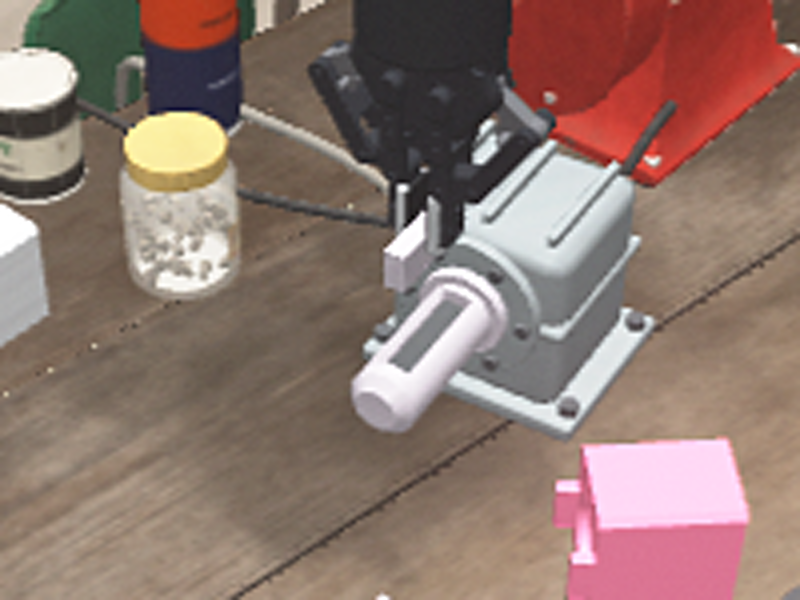

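The key is held level along the shaft direction (its end face at crop (405,258)), above the slot. I measure its offset in the same camera frame as the slot.

Run:
```python
from h import *
for n,y0 in (("scene",.0150),("top",.0165)):
    p=dict(np.load(f"{n}1.npz")); cl=cloud(p); g=p["frame"].astype(int).min(2)
    th=.301; d=np.array([np.cos(th),np.sin(th)]); e=cl[...,:2]-[.6,y0]; a=e@d; s=e@[-d[1],d[0]]; z=cl[...,2]
    m=(np.abs(s)<.015)&(a>-.04)&(a<.06)&(z>.138)&(z<.19)&(g>150)
    print(n,m.sum(),"a",np.percentile(a[m]*1000,[1,5,25,50,95]).round(1),"s",np.percentile(s[m]*1000,[1,5,25,50,75,95,99]).round(1),"z",np.percentile(z[m]*1000,[1,5,95,99]).round(1))
    f=m&(a<np.percentile(a[m],5)+.003); print(" end face s",np.percentile(s[f]*1000,[2,50,98]).round(1),f.sum(),"z",np.percentile(z[f]*1000,[2,98]).round(1))
    # yaw of side face
    q=m&(s<np.median(s[m]));
```

```text
scene 114 a [-23.  -22.5 -19.3 -10.    5.5] s [-13.7 -12.1  -5.7  -1.6   1.7   5.6   7.3] z [149.3 153.3 184.3 187.1]
 end face s [-7.  -1.3  3.3] 27 z [152.4 173.8]Traceback (most recent call last):
  File "<stdin>", line 6, in <module>
    return _quantile_unchecked(
        a, q, axis, out, overwrite_input, method, keepdims, weights)
    return _ureduce(a,
                    func=_quantile_ureduce_func,
    ...<5 lines>...
                    overwrite_input=overwrite_input,
                    method=method)
    r = func(a, **kwargs)
    result = _quantile(arr,
                       quantiles=q,
    ...<2 lines>...
                       out=out,
                       weights=wgt)
    slices_having_nans = np.isnan(arr[-1, ...])
                                  ~~~^^^^^^^^^
IndexError: index -1 is out of bounds for axis 0 with size 0
```

Run:
```python
from h import *
p=dict(np.load("scene1.npz")); u0,v0=pix(p,[.60,.02,.12]).astype(int)
th=.301; d=np.array([np.cos(th),np.sin(th)]); n=np.array([-d[1],d[0]])
def L(cx,cy,z):
    w=at_z(p,u0-100+cx/4,v0-75+cy/4,z); e=w[:2]-[.6,.0158]; return (w*1000).round(1),(e@d*1000).round(1),(e@n*1000).round(1)
print("end BL,BR,TL,TR");
for c in [(384,283,.1484),(410,292,.1484),(385,250,.1724),(412,258,.1724)]: print(L(*c))
print("shaft end centre",L(379,404,.075))
print("slot corners (rim ~.0925)",L(421,297,.0925),L(389,362,.0925),L(417,373,.0925),L(462,302,.0925))
```

```text
end BL,BR,TL,TR
(array([580.7,  13.9, 148.4]), np.float64(-19.0), np.float64(3.9))
(array([ 5.859e+02, -3.000e-01,  1.484e+02]), np.float64(-18.2), np.float64(-11.2))
(array([579.2,  11.7, 172.4]), np.float64(-21.1), np.float64(2.3))
(array([585.1,  -2. , 172.4]), np.float64(-19.5), np.float64(-12.6))
shaft end centre (array([570.4,   5.3,  75. ]), np.float64(-31.4), np.float64(-1.3))
slot corners (rim ~.0925) (array([632.8,  40.3,  92.5]), np.float64(38.6), np.float64(13.7)) (array([583.8,  12.4,  92.5]), np.float64(-16.5), np.float64(1.6)) (array([589.1,  -3.9,  92.5]), np.float64(-16.2), np.float64(-15.6)) (array([646.9,  22.2,  92.5]), np.float64(46.7), np.float64(-7.8))
```

Emit:
{"method": "drive_tool", "body": {"increments": [[[-3.8, 0.3, 0], 0, 5], [[0, 0, 20], 0, 5], [[0, 0, 20], 0, 5], [[0, 0, 8], 0, 5], [[0, 0, 0], 0, 5], [[0, 0, 0], 0, 5]]}}

```text
time: 8.1
tcp_pos: [0.6155, 0.0205, 0.1119]
ee_rot: [-0.15, 0.989, -0.0, 0.0]
ft_force: [-0.2, -0.9, -1.5]
grip_width: 0.0107
gripper_force: 58.9
```

Run:
```python
from h import *
go(.6148,.0204,.096,107.3)
for n in ("scene",):
    p=bot.camera(n); I=p["frame"]
    u,v=pix(p,[.60,.02,.1]).astype(int)
    cv2.imwrite("pics/k3.png",cv2.resize(I[v-37:v+38,u-50:u+50,::-1],None,fx=8,fy=8,interpolation=cv2.INTER_CUBIC)); print(u,v)
    np.savez(f"{n}2.npz",**p)
```

```text
t 8.1 shift [ 0.7  0.1 15.9] yang 107.2 tilt z [ 0.001 -0.    -1.   ] turn -0.001 width 10.7 F [-0.2 -0.9 -1.5] q7 1.87
after turn: 0.7 0.2 15.9
347 208
```

View pics/k3.png

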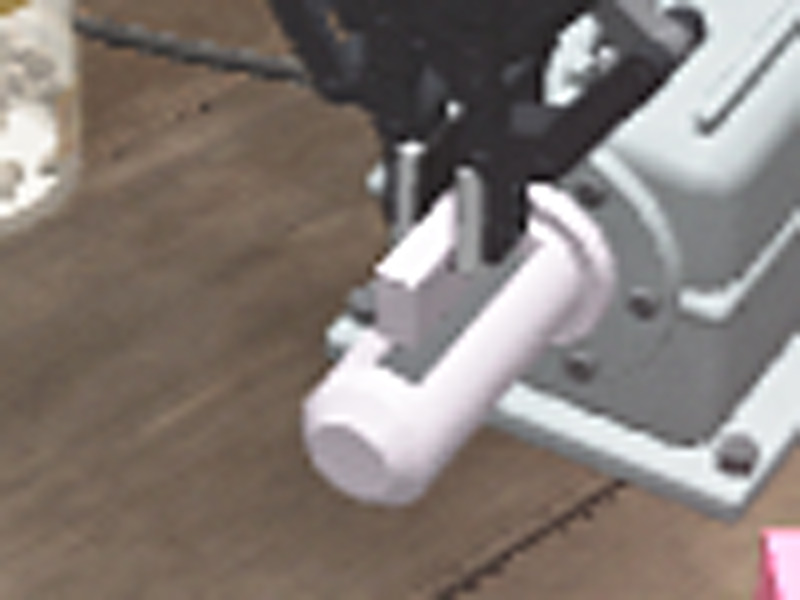

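Run:
```python
from h import *
p=dict(np.load("scene2.npz"))
u,v=347,208
f=lambda w:((pix(p,w)-[u-50,v-37])*8).round(0)
print(f([.585,.011,.102]),f([.585,.011,.093]),f([.585,.011,.086]))
th=.301; d=np.array([np.cos(th),np.sin(th),0]); n=np.array([-d[1],d[0],0])
# slot model near end, rim and key model corners at present
o=np.array([.6,.015,0])
z=np.array([0,0,1])
print("slot near rim/floor corners", [f(o+d*-.0205+n*s+z*h) for s,h in((.0075,.0905),(-.0075,.0905),(.010,.0923),(-.010,.0923))])
print("shaft end",f(o+d*-.0375+z*.075), "crown at taper",f(o+d*-.0305+z*.095))
t=np.array([.6155,.0205,0]); print("key",[f(t-d*.0315+n*s+z*h) for s,h in((.006,.102),(-.006,.102),(.006,.126),(-.006,.126))])
```

```text
[385. 338.] [385. 363.] [385. 383.]
slot near rim/floor corners [array([353., 372.]), array([401., 392.]), array([345., 364.]), array([410., 390.])]
shaft end [344. 461.] crown at taper [358. 391.]
key [array([367., 329.]), array([406., 345.]), array([368., 261.]), array([407., 277.])]
```

Emit:
{"method": "drive_tool", "body": {"increments": [[[-1.2, 1.7, 0], 0, 5], [[0, 0, 3], 0, 5], [[0, 0, 3], 0, 5], [[0, 0, 2], 0, 5], [[0, 0, 2], 0, 5], [[0, 0, 0], 0, 5]]}}

```text
time: 8.9
tcp_pos: [0.6157, 0.0224, 0.1011]
ee_rot: [-0.15, 0.989, -0.0, -0.0]
ft_force: [0.5, -0.4, -1.1]
grip_width: 0.0107
gripper_force: 58.9
```

Emit:
{"method": "drive_tool", "body": {"increments": [[[0, 0, 1.5], 0, 5], [[0, 0, 1.5], 0, 5], [[0, 0, 1], 0, 5], [[0, 0, 0], 0, 5], [[0, 0, 0], 0, 5]]}}

```text
time: 9.52
tcp_pos: [0.6158, 0.0225, 0.0973]
ee_rot: [-0.15, 0.989, -0.0, 0.0]
ft_force: [-0.2, -0.3, -0.6]
grip_width: 0.0106
gripper_force: 58.9
```

Emit:
{"method": "drive_tool", "body": {"increments": [[[0, 0, 1], 0, 5], [[0, 0, 0.5], 0, 5], [[0, 0, 0], 0, 5], [[0, 0, 0], 0, 5]]}}

```text
time: 10.02
tcp_pos: [0.6158, 0.0224, 0.0961]
ee_rot: [-0.15, 0.989, -0.0, 0.0]
ft_force: [-2.2, -1.0, 5.7]
grip_width: 0.0104
gripper_force: 59.8
```

Emit:
{"method": "drive_tool", "body": {"increments": [[[0, 0, 0], 0, 16], [[0, 0, 0], 0, 20], [[0, 0, 0], 0, 30], [[0, 0, -5], 0, 40], [[0, 0, -20], 0, 60], [[0, 0, -40], 0, 85], [[0, 0, -50], 0, 85], [[0, 0, 0], 0, 85]]}}

```text
time: 11.02
tcp_pos: [0.6177, 0.0224, 0.2162]
ee_rot: [-0.15, 0.989, -0.0, 0.004]
ft_force: [0.3, -1.0, -0.8]
grip_width: 0.085
gripper_force: 0.0
```

Run:
```python
from h import *
go(.4795-.008,.282-.001,.15,97)
for n,y0 in (("scene",.0150),("top",.0165)):
    p=bot.camera(n); cl=cloud(p)
    th=.301; d=np.array([np.cos(th),np.sin(th)]); e=cl[...,:2]-[.6,y0]; a=e@d; s=e@[-d[1],d[0]]; z=cl[...,2]
    m=(np.abs(s)<.015)&(a>-.04)&(a<.06)&(z>.101)&(z<.118)
    print(n,m.sum()); 
    if m.sum()>20:
        print(cv2.minAreaRect((np.c_[a[m],s[m]]*1000).astype(np.float32)),"z",np.percentile(z[m]*1000,[50,90]).round(1))
```

```text
t 11.03 shift [ 63.4 290.4  65.3] yang 107.2 tilt z [ 0.007  0.001 -1.   ] turn 0.179 width 85.0 F [ 0.3 -1.  -0.8] q7 1.85
after turn: 114.1 274.5 65.3
scene 180
((21.341373443603516, 2.7795000076293945), (25.11795425415039, 77.51212310791016), 88.2757339477539) z [109.3 111.7]
top 0
```

Emit:
{"method": "drive_tool", "body": {"increments": [[[11, 48, 0], 0, 85], [[11, 48, 0], 0, 85], [[11, 48, 0], 0, 85], [[11, 48, 0], 0, 85], [[10, 48, 0], 0, 85], [[10, 49, 0], 0, 85], [[0, 0, 30], 0.179, 85], [[0, 0, 30], 0, 85]]}}

```text
time: 12.12
tcp_pos: [0.4682, 0.2798, 0.1496]
ee_rot: [-0.06, 0.998, -0.0, -0.0]
ft_force: [1.1, 0.2, 0.1]
grip_width: 0.0852
gripper_force: 0.0
```

Run:
```python
from h import *
go(.4795-.008,.282-.001,.1,97)
p=bot.camera("top"); I=p["frame"]; cl=cloud(p)
```

```text
t 12.12 shift [-3.5  0.8 49.6] yang 96.9 tilt z [-0.001 -0.001 -1.   ] turn -0.002 width 85.2 F [1.1 0.2 0.1] q7 1.12
after turn: -3.5 0.8 49.6
```

Emit:
{"method": "drive_tool", "body": {"increments": [[[-3.5, 0.8, 10], 0, 85], [[0, 0, 30], 0, 85], [[0, 0, 30], 0, 85], [[0, 0, 30], 0, 85], [[0, 0, 20], 0, 85], [[0, 0, 11], 0, 85], [[0, 0, 0], 0, 85]]}}

```text
time: 13.05
tcp_pos: [0.4724, 0.2806, 0.0198]
ee_rot: [-0.061, 0.998, -0.0, -0.0]
ft_force: [-0.7, 0.8, 0.1]
grip_width: 0.0848
gripper_force: 0.0
```

Emit:
{"method": "drive_tool", "body": {"increments": [[[0, 0, 0], 0, 50], [[0, 0, 0], 0, 50], [[0, 0, 0], 0, 50], [[0, 0, 0], 0, 50], [[0, 0, 0], 0, 50]], "squeeze": 60}}

```text
time: 13.68
tcp_pos: [0.4729, 0.2812, 0.021]
ee_rot: [-0.061, 0.998, 0.001, 0.001]
ft_force: [-1.5, -0.1, 7.3]
grip_width: 0.0589
gripper_force: 62.9
```

Emit:
{"method": "drive_tool", "body": {"increments": [[[0, 0, -20], 0, 50], [[0, 0, -25], 0, 50], [[0, 0, -20], 0, 50], [[0, 0, 0], 0, 50]]}}

```text
time: 14.18
tcp_pos: [0.4728, 0.2811, 0.0861]
ee_rot: [-0.061, 0.998, 0.001, 0.001]
ft_force: [-0.8, 0.2, -5.7]
grip_width: 0.0591
gripper_force: 65.9
```

Run:
```python
from h import *
go(.5071,-.0122,.085,107.25)
```

```text
t 14.18 shift [   1.8 -295.3    0.8] yang 97.0 tilt z [ 0.002  0.001 -1.   ] turn -0.179 width 59.1 F [-0.8  0.2 -5.7] q7 1.14
after turn: 54.2 -290.2 0.8
```

Emit:
{"method": "drive_tool", "body": {"increments": [[[0, -42, 0], 0, 50], [[0, -42, 0], 0, 50], [[0, -42, 0], 0, 50], [[0, -42, 0], 0, 50], [[0, -42, 0], 0, 50], [[1, -42, 0], 0, 50], [[1, -43, 0], -0.179, 50], [[0, 0, 0], 0, 50]]}}

```text
time: 15.18
tcp_pos: [0.5058, -0.0162, 0.084]
ee_rot: [-0.149, 0.989, -0.001, -0.001]
ft_force: [-0.0, 1.2, -5.7]
grip_width: 0.0595
gripper_force: 66.2
```

Run:
```python
from h import *
go(.5071,-.0122,.066,107.25)
for n,y0 in (("scene",.0150),("top",.0165)):
    p=bot.camera(n); cl=cloud(p); g=p["frame"].astype(int).min(2)
    th=.301; d=np.array([np.cos(th),np.sin(th)]); e=cl[...,:2]-[.6,y0]; a=e@d; s=e@[-d[1],d[0]]; z=cl[...,2]
    m=(np.abs(s)<.045)&(a>-.17)&(a<-.045)&(z>.05)&(z<.145)&(g>120)
    print(n,m.sum()); w=np.c_[a[m],s[m],z[m]]*1000
    print("a",np.percentile(w[:,0],[1,99]).round(1),"s",np.percentile(w[:,1],[1,99]).round(1),"z",np.percentile(w[:,2],[1,50,90,99]).round(1))
    if n=="scene":
        I=p["frame"];u,v=pix(p,[.56,.0,.1]).astype(int)
        cv2.imwrite("pics/h1.png",cv2.resize(I[v-60:v+60,u-80:u+80,::-1],None,fx=5,fy=5,interpolation=cv2.INTER_CUBIC))
```

```text
t 15.18 shift [-2.5  3.4 18. ] yang 107.1 tilt z [-0.001 -0.001 -1.   ] turn -0.002 width 59.5 F [-0.   1.2 -5.7] q7 1.88
after turn: -2.5 3.4 18.0
scene 1252
a [-143.3  -68.4] s [-38.5  25.8] z [ 65.7 111.5 136.9 138.7]
top 0Traceback (most recent call last):
  File "<stdin>", line 8, in <module>
    return _quantile_unchecked(
        a, q, axis, out, overwrite_input, method, keepdims, weights)
    return _ureduce(a,
                    func=_quantile_ureduce_func,
    ...<5 lines>...
                    overwrite_input=overwrite_input,
                    method=method)
    r = func(a, **kwargs)
    result = _quantile(arr,
                       quantiles=q,
    ...<2 lines>...
                       out=out,
                       weights=wgt)
    slices_having_nans = np.isnan(arr[-1, ...])
                                  ~~~^^^^^^^^^
IndexError: index -1 is out of bounds for axis 0 with size 0
```

View pics/h1.png

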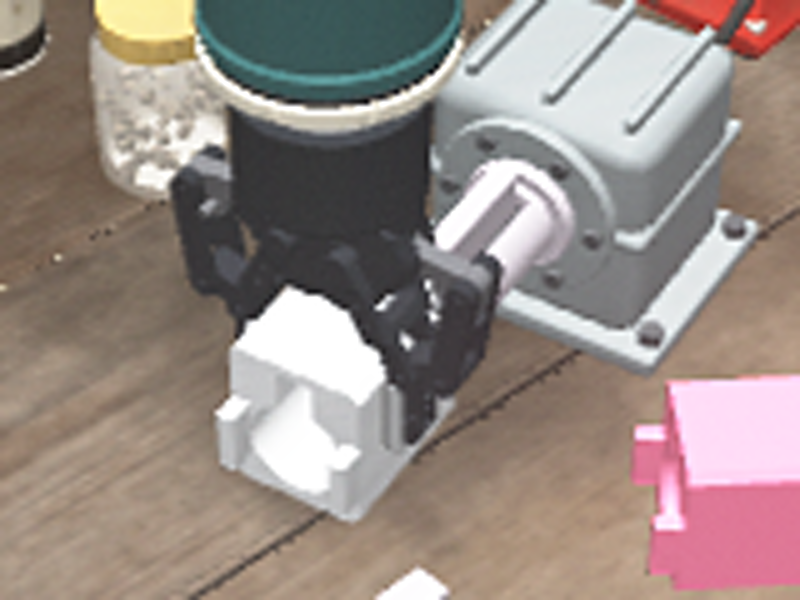

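The white hub is gripped with its dogs toward the camera (crop 235,430 and 345,480). The key sits in the slot at (480,225). Lowering to axis height and lining up.

Emit:
{"method": "drive_tool", "body": {"increments": [[[-2.5, 3.4, 8], 0, 50], [[0, 0, 8.8], 0, 50], [[0, 0, 0], 0, 50], [[0, 0, 0], 0, 50]]}}

```text
time: 15.78
tcp_pos: [0.5076, -0.0082, 0.0679]
ee_rot: [-0.15, 0.989, -0.0, -0.0]
ft_force: [0.9, 0.3, -5.6]
grip_width: 0.0597
gripper_force: 66.1
```

Emit:
{"method": "drive_tool", "body": {"increments": [[[-8, 0, 0], 0, 50], [[-8, 0, 0], 0, 50], [[-8, 0, 0], 0, 50], [[-6, 0, 0], 0, 50], [[0, 0, 0], 0, 50]]}}

```text
time: 16.4
tcp_pos: [0.5375, -0.0011, 0.068]
ee_rot: [-0.149, 0.989, -0.001, 0.001]
ft_force: [6.3, -10.2, -11.8]
grip_width: 0.0597
gripper_force: 65.9
```

Run:
```python
from h import *
a=.010;go(.6+a*.955-.0009*.2965,.0158+a*.2965+.0009*.955,.067,107.25)
```

```text
t 16.4 shift [-74.7  -1.3   1.1] yang 107.1 tilt z [ 0.001 -0.002 -1.   ] turn -0.002 width 59.7 F [  6.3 -10.2 -11.8] q7 1.86
after turn: -74.7 -1.5 1.1
```

Emit:
{"method": "drive_tool", "body": {"increments": [[[0, -2, 0.6], 0, 50], [[0, -1, 0.4], 0, 50], [[0, 0, 0], 0, 50], [[0, 0, 0], 0, 50]]}}

```text
time: 16.9
tcp_pos: [0.5372, -0.0021, 0.0671]
ee_rot: [-0.15, 0.989, 0.0, 0.0]
ft_force: [0.8, 0.0, -5.4]
grip_width: 0.0592
gripper_force: 66.5
```

Run:
```python
from h import *
a=.010;go(.6+a*.955-.0009*.2965,.0158+a*.2965+.0009*.955,.067,107.25)
```

```text
t 16.9 shift [-75.3  -0.6   0.1] yang 107.3 tilt z [-0.  0. -1.] turn 0.0 width 59.2 F [ 0.8  0.  -5.4] q7 1.87
after turn: -75.3 -0.6 0.1
```

Forces are clear. Sliding on.

Emit:
{"method": "drive_tool", "body": {"increments": [[[-6, -0.3, 0], 0, 50], [[-6, -0.2, 0], 0, 50], [[-6, 0, 0], 0, 50], [[-6, 0, 0], 0, 50], [[0, 0, 0], 0, 50]]}}

```text
time: 17.52
tcp_pos: [0.5606, 0.0045, 0.067]
ee_rot: [-0.15, 0.989, -0.0, 0.0]
ft_force: [0.1, -0.2, -5.4]
grip_width: 0.0594
gripper_force: 66.5
```

Emit:
{"method": "drive_tool", "body": {"increments": [[[-6, 0, 0], 0, 50], [[-6, 0, 0], 0, 50], [[-6, 0, 0], 0, 50], [[-6, 0, 0], 0, 50], [[-6, 0, 0], 0, 50], [[0, 0, 0], 0, 50]]}}

```text
time: 18.27
tcp_pos: [0.5892, 0.0134, 0.067]
ee_rot: [-0.15, 0.989, -0.0, 0.0]
ft_force: [0.2, -0.1, -5.7]
grip_width: 0.0593
gripper_force: 66.5
```

Emit:
{"method": "drive_tool", "body": {"increments": [[[-5, 0, 0], 0, 50], [[-5, 0, 0], 0, 50], [[-4, 0, 0], 0, 50], [[-3, 0, 0], 0, 50], [[0, 0, 0], 0, 50]]}}

```text
time: 18.9
tcp_pos: [0.6053, 0.0183, 0.067]
ee_rot: [-0.15, 0.989, -0.0, -0.0]
ft_force: [0.8, 0.0, -5.5]
grip_width: 0.0594
gripper_force: 66.5
```

Smooth. I push on in small steps until it meets the shoulder.

Emit:
{"method": "drive_tool", "body": {"increments": [[[-1.5, 0, 0], 0, 50], [[-1.5, 0, 0], 0, 50], [[-1, 0, 0], 0, 50], [[-1, 0, 0], 0, 50], [[0, 0, 0], 0, 50]]}}

```text
time: 19.52
tcp_pos: [0.6098, 0.0197, 0.0669]
ee_rot: [-0.15, 0.989, -0.0, -0.0]
ft_force: [-1.3, 0.5, -5.6]
grip_width: 0.0595
gripper_force: 66.7
```

Emit:
{"method": "drive_tool", "body": {"increments": [[[-1, 0, 0], 0, 50], [[-1, 0, 0], 0, 50], [[-1, 0, 0], 0, 50], [[0, 0, 0], 0, 50]]}}

```text
time: 20.02
tcp_pos: [0.6098, 0.0196, 0.0662]
ee_rot: [-0.15, 0.989, -0.0, -0.003]
ft_force: [-21.9, -5.0, 4.0]
grip_width: 0.0594
gripper_force: 67.6
```

Emit:
{"method": "drive_tool", "body": {"increments": [[[2, 0, 0], 0, 50], [[0, 0, 0], 0, 85], [[0, 0, 0], 0, 85], [[0, 0, 0], 0, 85], [[0, 0, 0], 0, 85], [[0, 0, 0], 0, 85]]}}

```text
time: 20.78
tcp_pos: [0.6109, 0.02, 0.067]
ee_rot: [-0.15, 0.989, -0.0, 0.0]
ft_force: [-0.4, -0.5, -0.1]
grip_width: 0.085
gripper_force: 0.0
```

Emit:
{"method": "drive_tool", "body": {"increments": [[[0, 0, -15], 0, 85], [[0, 0, -30], 0, 85], [[0, 0, -40], 0, 85], [[0, 0, -40], 0, 85], [[0, 0, -25], 0, 85], [[0, 0, 0], 0, 85]]}}

```text
time: 21.52
tcp_pos: [0.6118, 0.02, 0.2201]
ee_rot: [-0.15, 0.989, -0.0, 0.002]
ft_force: [-0.2, -0.5, -1.2]
grip_width: 0.0851
gripper_force: 0.0
```

Run:
```python
from h import *
go(.546,-.2645,.15,90.5)
p=bot.camera("scene"); I=p["frame"]; cl=cloud(p); th=.301; d=np.array([np.cos(th),np.sin(th)]); e=cl[...,:2]-[.6,.015]; a=e@d; s=e@[-d[1],d[0]]; z=cl[...,2]
m=(np.abs(s)<.04)&(a>-.06)&(a<.06)&(z>.112)&(z<.126); w=np.c_[a[m],s[m]]*1000
print(m.sum(),cv2.minAreaRect(w.astype(np.float32)),np.percentile(z[m],[5,50,95]))
u,v=pix(p,[.60,.0,.08]).astype(int)
cv2.imwrite("pics/h2.png",cv2.resize(I[v-75:v+75,u-100:u+100,::-1],None,fx=4,fy=4,interpolation=cv2.INTER_CUBIC))
```

```text
t 21.52 shift [ 147.5 -252.1   69.7] yang 107.3 tilt z [ 0.004  0.    -1.   ] turn 0.292 width 85.1 F [-0.2 -0.5 -1.2] q7 1.82
after turn: 68.6 -284.0 69.7
684 ((17.853668212890625, -0.8995418548583984), (60.624290466308594, 83.56160736083984), 88.97896575927734) [0.11322434 0.11658387 0.11885916]
```

View pics/h2.png

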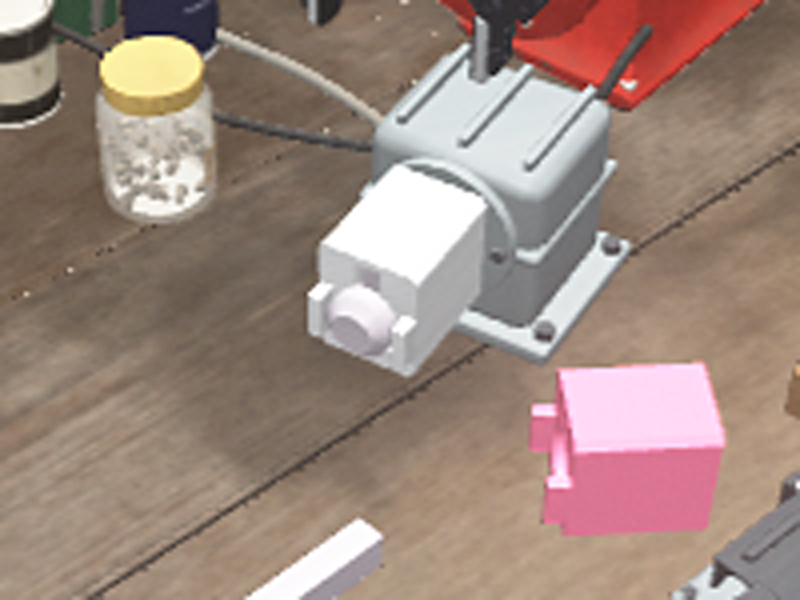

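The hub is home against the shoulder, with the shaft end showing between its dogs (crop 360,320) and the keyway up. Next, the guard.

Emit:
{"method": "drive_tool", "body": {"increments": [[[21, -36, 0], 0, 40], [[21, -36, 0], 0, 40], [[21, -36, 0], 0, 40], [[21, -36, 0], 0, 40], [[21, -36, 0], 0, 40], [[21, -36, 0], 0, 40], [[21, -35, 0], 0.146, 40], [[0, 0, 30], 0.146, 40]]}}

```text
time: 22.58
tcp_pos: [0.5441, -0.2673, 0.1878]
ee_rot: [0.0, 1.0, -0.001, 0.001]
ft_force: [0.3, 0.2, -2.1]
grip_width: 0.0402
gripper_force: 0.0
```

Run:
```python
from h import *
go(.546,-.2638,.074,90.5)
p=bot.camera("scene"); I=p["frame"]
for k in ("jar","tape"):
    pass
u,v=pix(p,[.58,-.26,.09]).astype(int)
cv2.imwrite("pics/g1.png",cv2.resize(I[v-75:v+75,u-100:u+100,::-1],None,fx=4,fy=4,interpolation=cv2.INTER_CUBIC))
```

```text
t 22.57 shift [ -1.7   3.8 113.8] yang 90.0 tilt z [ 0.002 -0.002 -1.   ] turn -0.009 width 40.2 F [ 0.3  0.2 -2.1] q7 2.08
after turn: -1.7 3.8 113.8
```

View pics/g1.png

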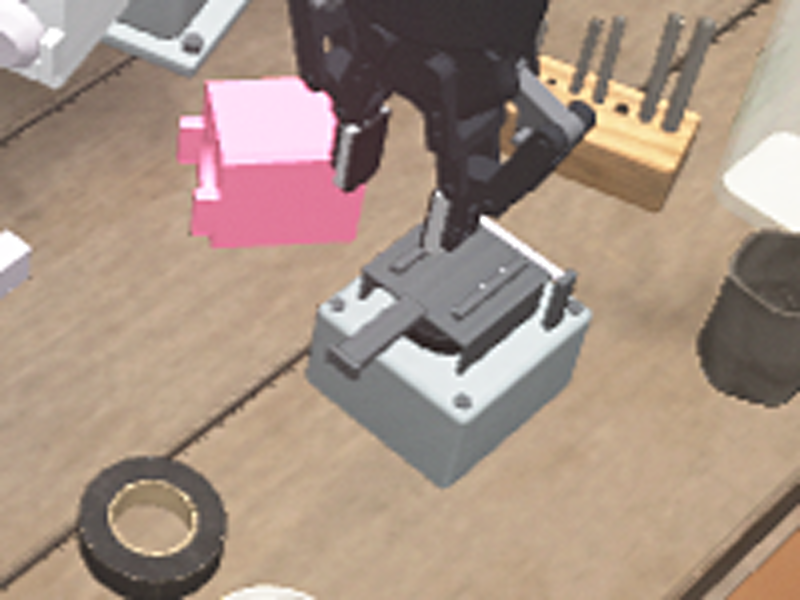

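The shut guard's tongue is at crop (370,340), and the gripper is above it with the pink hub clear. Going down to grip lightly.

Emit:
{"method": "drive_tool", "body": {"increments": [[[-1.7, 3.8, 30], -0.009, 40], [[0, 0, 40], 0, 40], [[0, 0, 30], 0, 40], [[0, 0, 12], 0, 40], [[0, 0, 0], 0, 40]]}}

```text
time: 23.25
tcp_pos: [0.5464, -0.2592, 0.0749]
ee_rot: [-0.01, 1.0, 0.0, -0.001]
ft_force: [0.8, 0.3, -0.3]
grip_width: 0.0399
gripper_force: 0.0
```

Emit:
{"method": "drive_tool", "body": {"increments": [[[0, 0, 0], 0, 5], [[0, 0, 0], 0, 5], [[0, 0, 0], 0, 5], [[0, 0, 0], 0, 5], [[0, 0, 0], 0, 5]], "squeeze": 25}}

```text
time: 23.88
tcp_pos: [0.5473, -0.2628, 0.0769]
ee_rot: [-0.008, 1.0, -0.002, 0.002]
ft_force: [2.3, -15.3, -0.3]
grip_width: 0.0137
gripper_force: 25.5
```

Emit:
{"method": "drive_tool", "body": {"increments": [[[0, -3.5, 0], 0, 5], [[-0.7, 0, -11.3], 0, 5], [[-2, 0, -11.2], 0, 5], [[-3.2, 0, -10.9], 0, 5], [[-4.5, 0, -10.4], 0, 5], [[-5.7, 0, -9.9], 0, 5], [[-6.8, 0, -9.1], 0, 5], [[-7.8, 0, -8.3], 0, 5]]}}

```text
time: 24.88
tcp_pos: [0.5773, -0.263, 0.147]
ee_rot: [-0.009, 1.0, -0.0, -0.0]
ft_force: [2.0, -6.6, -6.2]
grip_width: 0.0135
gripper_force: 26.4
```

Emit:
{"method": "drive_tool", "body": {"increments": [[[-8.7, 0, -7.3], 0, 5], [[-9.5, 0, -6.3], 0, 5], [[-10.1, 0, -5.1], 0, 5], [[-10.7, 0, -3.9], 0, 5], [[0, 0, 0], 0, 5]]}}

```text
time: 25.5
tcp_pos: [0.6165, -0.2627, 0.1698]
ee_rot: [-0.009, 1.0, -0.001, 0.0]
ft_force: [-2.4, -5.8, 2.3]
grip_width: 0.0134
gripper_force: 25.3
```

Emit:
{"method": "drive_tool", "body": {"increments": [[[-11, 0, -2.2], 0, 5], [[-11.3, 0, -1], 0, 5], [[-11.4, 0, 0.2], 0, 5], [[-11.3, 0, 1.4], 0, 5], [[-11, 0, 2.6], 0, 5], [[0, 0, 0], 0, 5]]}}

```text
time: 26.25
tcp_pos: [0.6728, -0.2598, 0.1672]
ee_rot: [-0.01, 1.0, 0.0, -0.0]
ft_force: [-1.1, -0.2, 0.3]
grip_width: 0.0052
gripper_force: 0.0
```

The tongue left the grip. Checking where the guard is.

Run:
```python
from h import *
p=bot.camera("scene"); I=p["frame"]; cl=cloud(p)
m=(cl[...,1]>-.31)&(cl[...,1]<-.22)&(cl[...,0]>.5)&(cl[...,0]<.8)&(cl[...,2]>.07)&(cl[...,2]<.15)
w=cl[m]; print(m.sum()); 
for z in (.08,.095,.11,.13): b=np.abs(w[:,2]-z)<.008; print(z,b.sum(),np.percentile(w[b,0],[5,50,95]).round(3) if b.sum() else "")
u,v=pix(p,[.62,-.26,.12]).astype(int)
cv2.imwrite("pics/g2.png",cv2.resize(I[v-75:v+75,u-100:u+100,::-1],None,fx=4,fy=4,interpolation=cv2.INTER_CUBIC))
```

```text
1200
0.08 324 [0.591 0.608 0.644]
0.095 154 [0.63  0.643 0.647]
0.11 203 [0.622 0.642 0.644]
0.13 218 [0.621 0.641 0.643]
```

View pics/g2.png

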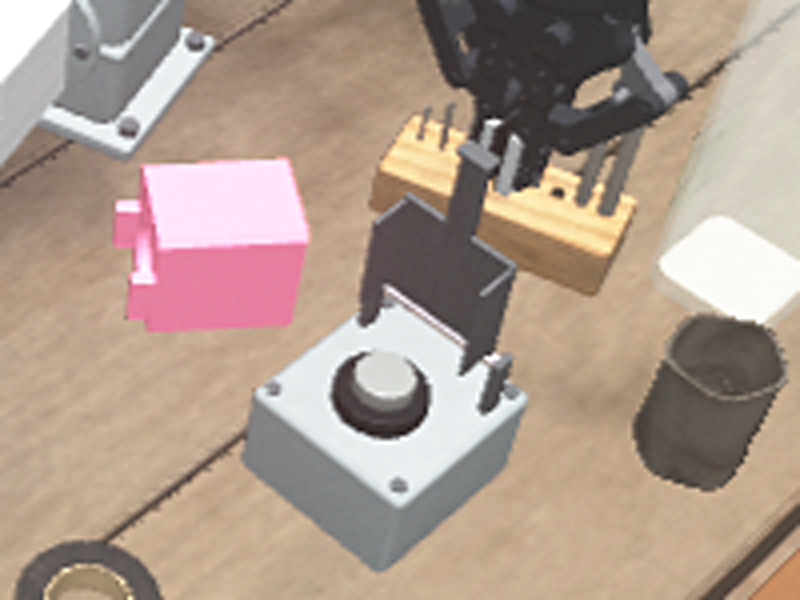

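Guard stands upright (tongue at crop (478,190)), not yet past its tipping point, with the fingers behind it. I go over the top and push it back from the front with shut fingers.

Emit:
{"method": "drive_tool", "body": {"increments": [[[-3, 0, -20], 0, 0], [[0, 0, -30], 0, 0], [[0, 0, -30], 0, 0], [[30, 0, 0], 0, 0], [[40, 0, 0], 0, 0], [[30, 0, 0], 0, 0], [[0, 0, 0], 0, 0]]}}

```text
time: 27.18
tcp_pos: [0.5734, -0.263, 0.2485]
ee_rot: [-0.008, 1.0, -0.0, 0.0]
ft_force: [0.7, 1.1, -0.9]
grip_width: 0.0001
gripper_force: 0.0
```

Run:
```python
from h import *
go(.58,-.2632,.165,90.5)
p=bot.camera("scene");cl=cloud(p)
m=(cl[...,1]>-.31)&(cl[...,1]<-.22)&(cl[...,0]>.62)&(cl[...,0]<.8)&(cl[...,2]>.1)&(cl[...,2]<.21); w=cl[m]
for z in (.11,.13,.15,.17,.19): b=np.abs(w[:,2]-z)<.008; print(z,b.sum(),np.percentile(w[b,0],[5,50,95]).round(3) if b.sum() else "")
```

```text
t 27.18 shift [-6.6 -0.3 83.5] yang 90.9 tilt z [ 0. -0. -1.] turn 0.008 width 0.1 F [ 0.7  1.1 -0.9] q7 2.06
after turn: -6.6 -0.2 83.5
0.11 195 [0.622 0.642 0.644]
0.13 209 [0.622 0.641 0.643]
0.15 267 [0.622 0.64  0.643]
0.17 51 [0.636 0.638 0.643]
0.19 60 [0.635 0.637 0.643]
```

Emit:
{"method": "drive_tool", "body": {"increments": [[[0, 0, 40], 0, 0], [[0, 0, 40], 0, 0], [[-20, 0, 0], 0, 0], [[-20, 0, 0], 0, 0], [[-15, 0, 0], 0, 0], [[-12, 0, 0], 0, 0], [[-12, 0, 0], 0, 0], [[-8, 0, 0], 0, 0]]}}

```text
time: 28.22
tcp_pos: [0.663, -0.2608, 0.1676]
ee_rot: [-0.009, 1.0, -0.0, -0.0]
ft_force: [-0.2, 0.8, -0.7]
grip_width: -0.0
gripper_force: 0.0
```

Emit:
{"method": "drive_tool", "body": {"increments": [[[20, 0, 0], 0, 0], [[20, 0, 0], 0, 0], [[13, 0, 0], 0, 0], [[0, 0, 0], 0, 0], [[0, 0, 0], 0, 0]]}}

```text
time: 28.85
tcp_pos: [0.61, -0.2617, 0.1679]
ee_rot: [-0.009, 1.0, -0.0, 0.0]
ft_force: [0.3, -0.2, -0.5]
grip_width: 0.0002
gripper_force: 0.0
```

Run:
```python
from h import *
go(.608,-.2638,.086,90.5)
p=bot.camera("scene");cl=cloud(p)
m=(cl[...,1]>-.31)&(cl[...,1]<-.22)&(cl[...,0]>.62)&(cl[...,0]<.8)&(cl[...,2]>.1)&(cl[...,2]<.21); w=cl[m]
for z in (.11,.13,.15,.17,.19): b=np.abs(w[:,2]-z)<.008; print(z,b.sum(),np.percentile(w[b,0],[5,50,95]).round(3) if b.sum() else "")
for n in("scene","top"):
  p=bot.camera(n);cl=cloud(p)
  for k in bot.mark_of(p,"button_top")[:2]: print(n,k["conf"],at_z(p,*k["uv"],.082).round(4))
```

```text
t 28.85 shift [ 2.1 -2.1 81.9] yang 91.1 tilt z [ 0. -0. -1.] turn 0.01 width 0.2 F [ 0.3 -0.2 -0.5] q7 2.06
after turn: 2.1 -2.1 81.9
0.11 300 [0.635 0.654 0.661]
0.13 250 [0.644 0.668 0.676]
0.15 97 [0.656 0.678 0.684]
0.17 0 
0.19 30 [0.705 0.708 0.715]
scene 0.72 [ 0.6085 -0.2702  0.082 ]
top 0.72 [0.6296 0.0263 0.082 ]
top 0.6 [ 0.6096 -0.2646  0.082 ]
```

The guard has fallen open to its stop (~2.2 rad). Pressing the button now.

Emit:
{"method": "drive_tool", "body": {"increments": [[[2, -2.5, 30], 0, 0], [[0, 0, 30], 0, 0], [[0, 0, 15], 0, 0], [[0, 0, 4], 0, 0], [[0, 0, 0], 0, 0]]}}

```text
time: 29.72
tcp_pos: [0.6078, -0.2645, 0.0894]
ee_rot: [-0.009, 1.0, -0.0, 0.0]
ft_force: [0.1, 0.2, -0.0]
grip_width: 0.0001
gripper_force: 0.0
```

Emit:
{"method": "drive_tool", "body": {"increments": [[[0, 0, 3], 0, 0], [[0, 0, 3], 0, 0], [[0, 0, 3], 0, 0], [[0, 0, 2], 0, 0], [[0, 0, 0], 0, 0]]}}

```text
time: 30.35
tcp_pos: [0.6076, -0.2644, 0.0779]
ee_rot: [-0.009, 1.0, -0.0, 0.0]
ft_force: [0.9, -0.5, 5.1]
grip_width: 0.0003
gripper_force: 1.9
```

Emit:
{"method": "drive_tool", "body": {"increments": [[[0, 0, 1.5], 0, 0], [[0, 0, 1], 0, 0], [[0, 0, 0], 0, 0]]}}

```text
time: 30.72
tcp_pos: [0.6077, -0.2644, 0.076]
ee_rot: [-0.009, 1.0, -0.0, 0.0]
ft_force: [-2.7, 1.7, 14.3]
grip_width: 0.0003
gripper_force: 6.7
```

Emit:
{"method": "drive_tool", "body": {"increments": [[[0, 0, -5], 0, 0], [[0, 0, -15], 0, 0], [[0, 0, -30], 0, 0], [[0, 0, -40], 0, 0], [[0, 0, -40], 0, 0], [[0, 0, 0], 0, 0], [[0, 0, 0], 0, 0]]}}

```text
time: 31.6
tcp_pos: [0.6071, -0.2642, 0.2051]
ee_rot: [-0.009, 1.0, 0.0, -0.0]
ft_force: [0.8, 0.7, -0.7]
grip_width: -0.0004
gripper_force: 0.0
```

Run:
```python
from h import *
go(.6,-.26,.2,90.5)
p=bot.camera("scene");cl=cloud(p); u,v=pix(p,[.608,-.2645,.082]).astype(int); print("button z",np.median(cl[v-2:v+3,u-2:u+3,2]))
th=.301; d=np.array([np.cos(th),np.sin(th)]); e=cl[...,:2]-[.6,.015]; a=e@d; s=e@[-d[1],d[0]]; z=cl[...,2]
m=(np.abs(s)<.04)&(a>-.06)&(a<.06)&(z>.112)&(z<.126); w=np.c_[a[m],s[m]]*1000
print("hub",cv2.minAreaRect(w.astype(np.float32)))
m=(cl[...,1]>-.31)&(cl[...,1]<-.22)&(cl[...,0]>.62)&(cl[...,0]<.8); w=cl[m]
for zz in (.11,.13,.15): b=np.abs(w[:,2]-zz)<.008; print("guard",zz,np.median(w[b,0]).round(3))
```

```text
t 31.6 shift [7.  4.3 5.1] yang 91.0 tilt z [-0.001  0.    -1.   ] turn 0.01 width -0.4 F [ 0.8  0.7 -0.7] q7 2.05
after turn: 7.0 4.2 5.1
button z 0.08298862682468
hub ((18.576309204101562, -0.7720184326171875), (82.99031066894531, 61.02242660522461), 1.4131085872650146)
guard 0.11 0.654
guard 0.13 0.668
guard 0.15 0.681
```

The button bottomed out and sprang back. The hub is home, the guard is open and the arm is clear, so I hand the job in.

```bash
python3 -c "
from station import bot
print(bot.close_job())"
```

```text
the job is handed in; nothing more can be done
None
```

The job is handed in at about 32 s of the 72 s allowed: key in the slot, hub home against the shoulder and released, guard open at its stop, button pressed and sprung back; hand-in returned no verdict, so the pass isn't confirmed.

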